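# Hold the light-meter probe in the slot of the light-check port

## Robot

A 6-joint arm with a two-finger parallel gripper is mounted at the origin on a cart in front of the work surface, level with it; the furniture and walls round the work are solid. World frame = base frame: x ahead of the robot, y to its left, z up, the work surface at z = 0. Lengths are in m, angles in rad, forces in N, time in s.
With the tool pointing down it reaches from about 0.225 to 0.875 m from the base axis. Payload 3.4 kg.
Tool frame: the origin (TCP) lies midway between the tips of the shut fingers; the grasp point (between the pads) lies behind it (manip.grip_point_offset is the z of the grasp point in the tool frame, in m); z points along the fingers, x is the direction in which the jaws open and shut, and the axes are right-handed (so a half turn about z gives the same grasp; the last joint's range is limited). The gripper opens to 85 mm and grips with 20 to 120 N. Pads are 22 mm wide; open, the fingers measure 114 mm over their backs; the gripper's body (76 mm by 85 mm) begins 54 mm behind the grasp point. The pads swing forward as they close: fully open they stand 13 mm farther back than shut.
Start: joints at [1.116, 0.276, 1.505, -0, 1.361, -0.121], TCP at [0.188, 0.543, 0.231] pointing down, gripper open.
Joint ranges: [-2.89, 2.89], [-0.75, 2.08], [0.22, 2.7], [-1.18, 4.32], [0.11, 2.71], [-2.7, 2.7]. Speed limits (rad/s): [2.57, 2.57, 3.14, 3.14, 3.14, 3.14].

## Interface

Orientations are given as a unit quaternion [w, x, y, z].
In Python, from rig import manip, eyes, recognise, regions_of, mark_of gives the robot as it stands.
- The arm moves only by the shell command python3 -m inch 'ROWS' [FORCE]. ROWS is JSON, a list of rows, each a list of 5 numbers: the gripper command: -1 is shut, 1 is fully open, values between are in proportion, then the shift along the tool's x, y, z in mm, then the turn about the tool's z in degrees. A call has 1 to 20 rows; each row shifts and turns the pose as measured when the row begins, along the tool's axes as they then stand; what a row does not reach is not made up. A row lasts 1/12 s, in which the tool goes at most 41.7 mm and 7.16 degrees, less where a joint would pass 70% of its speed; a pose out of reach is approached as far as the arm can. A call with a gripper value outside its range is refused whole. The fingers move at their own pace and stop on an object; FORCE is the grip in N (left out, the last holds). Time passes only in rows, so rows that do not move let the fingers close. It gives the time, the measured TCP pose, the force and the opening at its end, in the units of the state.
- manip.get_state(): the state, without advancing time (a new reading comes with each control period).
- eyes.get_image(name): name is "scene" or "top"; returns a dict with "frame" (400x640x3 uint8, red, green, blue), "K" (3x3 intrinsics, pixels), "k1" (the pictures are not rectified: a ray, as slopes to the right and down, at radius r is drawn at 1 + k1 r^2 times it, then the intrinsics apply), "rvec" (rotation vector, rad) and "tvec" (3), from world to camera coordinates, as OpenCV has them. Camera axes: x right, y down, z forward; pixel columns grow to the right and rows downward; lengths in m; the calibration is good to about 2 mm. A picture is of the moment at which its call begins. There is no depth.
- manip.sign_off(): hands the job in, once; it reports no verdict.
Trained networks look in a picture, given as the dict that the camera call returned (one of the last four; its "shot" number tells which), for a name from the list of things; names that differ only in an ending like _2 or _b are one class to them, and where a whole thing is asked for, a point or a joint stands for the part that bears it (a point fixed in the world has none). Each returns a list of dicts, best first, with "confidence" (0 to 1); they miss things now and then, are a little off and sometimes report something else, mostly with a low value. They report only what shows in the picture. A call takes as long as a camera call. They do not tell look-alikes from the thing itself.
- recognise(picture, target): "bbox" ([left, top, width, height] in pixels, round what is visible of it).
- regions_of(picture, target): "mask" (400x640 bool, what is visible of it) and "bbox" ([left, top, width, height] in pixels, round what is visible of it).
- mark_of(picture, target): "point" ([row, column] in pixels: a listed point, or the origin of a listed thing).
The state is a dict: "clock": time; "qpos": joint angles; "qd": joint speeds; "effort": joint torques, N m; "position": TCP position; "ee_rot": TCP orientation; "contact_force": force on the tool from outside, world axes, zero at the start; "moment": the same for the moment, N m; "width": finger opening in m.
Only numpy, scipy, OpenCV 4.12 (cv2) and the standard library are available. Lean on these libraries where they do the work, as an engineer would, in place of code of your own. Each camera call takes 0.05 s, during which the arm holds its last target.

## Task

Take a lamp reading: slide the red-knobbed shutter on the grey light-check port fully open, draw the light-meter probe (blue grip) upright out of its white holster, and gently lower its flat blade through the narrow slot in the port's lid until the middle of the yellow band is level with the lid's top. Finish holding it there: keep the probe gripped, still and upright, hanging in the slot without its collar resting on the lid or the blade being forced against the slot's sides. Leave everything else on the bench where it stands.

Things in the scene. Friction and masses are not known exactly. Their poses are not given: they have to be found in the camera images.
- port: Fixed grey hollow housing, 130 (x) x 96 (y) x 95 (z, top of lid) mm; origin under its centre, z up, amber window on its -x side. On the lid two steel rails lie along x at y = -23 and +23 mm (4 mm wide, tops 101 mm above the bench); the black shutter runs between them. Stands right of the orange machine, turned up to 0.4 rad.
- slot_mouth (a point): Centre of the slot at the lid's top (95 mm above the bench), at x = +30 mm, y = 0 of the port; axes as the port. The slot is 30 mm long along x and 10 mm wide along y, 2 mm more than the blade each way, with a 3 mm bevel round its mouth; the lid is 8 mm thick, below it the port is hollow down to 10 mm above the bench.
- shutter (a joint): Travel of the shutter along the port's own -x, in m: 0 = shut, covering the slot; 0.045 = fully open, against its stop. Starts between 0 and 0.010. It slides with about 1.5 N of friction and stays where it is left.
- shutter_knob (a point): Centre of the red knob on the shutter: 12 (x) x 20 (y) x 20 (z) mm, its bottom 98 mm and top 118 mm above the bench; moves with the shutter, turned as the port; the black shutter plate below it is 52 x 40 x 3 mm, the knob near its -x end.
- holster: Fixed white probe holster: tower 50 (x) x 32 (y) mm, 86 mm high, on a dark foot 80 x 64 x 8 mm; origin under its centre, z up. The pocket in its top, 32 mm along x and 12 mm along y, runs down to the foot. Turned up to 0.5 rad.
- probe: Loose light-meter probe, 70 to 120 g, tip down in the holster, its collar resting on the tower (origin then 11 mm above the bench). Origin under the tip's middle, z up to the grip. Blade 28 (x) x 8 (y) mm, z = 0 to 75 mm, tip tapered; black collar 38 x 26 mm, z = 75 to 81 mm; blue grip 26 (x) x 18 (y) mm, z = 81 to 127 mm. Fits the slot either way round.
- probe_tip (a point): Middle of the underside of the blade's tip (the probe's origin).
- probe_band (a point): Middle of the yellow band round the blade, 8 mm high, 50 mm above the tip and 25 mm below the collar.
- swab_pot: Bystander, loose, to be left alone: clear pot of swabs, 34 mm across, 92 mm high; origin under its centre.
- drop_bottle: Bystander, loose, to be left alone: brown dropper bottle, 32 mm across, 76 mm high; origin under its centre.
- timer: Bystander, loose, to be left alone: small grey timer, 46x52x19 mm; origin under its centre.
- slide_tube: Bystander, loose, to be left alone: upright tube, 24 mm across, 109 mm high; origin under its centre.
Things that resemble listed ones, but are neither listed nor needed, are in the scene too. Of the things like the probe, leave any that is brown or green; of the rest the larger one is meant.

How it is judged:
On the way, in this order (a step that is already met when the one before it is completed fails the run):
1. the shutter is slid fully open (value of joint shutter above 0.038 m), for 0.2 s.
2. the probe is drawn out of the holster, tip above the lid's height, upright, in the gripper (height (world z) of probe_tip above 0.097 m and contact force between the fingers and probe above 1 N and angle between probe's own z axis and vertical below 0.4 rad), for 0.2 s.
At the end, for the whole second after the job is handed in: The gripper holds the probe still and upright (0.1 rad) in the slot: yellow band's middle within 8 mm of the lid's top, tip within 6 mm of the slot's axis, shutter still open past 38 mm, contact with the port under 8 N (z of probe_band in the frame of slot_mouth between -0.008 and 0.008 m and horizontal distance between probe_tip and slot_mouth below 0.006 m and angle between probe's own z axis and vertical below 0.1 rad and angle between the x axis of probe and the x axis of port, either way round below 0.2 rad and value of joint shutter above 0.038 m and contact force between the fingers and probe above 1 N and contact force between probe and port below 8 N and linear speed of probe below 0.02 m/s); the arm keeps its last pose, push and grip.
It fails at once if a bystander is shifted by more than 20 mm (distance of any of swab_pot, drop_bottle, timer, slide_tube from where it was at the start of the episode above 0.02 m).
It fails at once if the probe is pushed against the port with more than 40 N (contact force between probe and port above 40 N).
It also fails if it takes over 64 s, if anything falls off the work surface, if the arm or the gripper's body presses on something with over 40 N, if the wrist force passes 120 N, or if a joint passes its speed limit or range.

## Working session

There is one attempt and no reset: what is moved stays moved. The work goes in short steps, Python scripts to look and compute and a shell command to move; the robot and the scene stay as the last step left them, time stands still between calls to the robot, and variables do not carry over. Pictures are saved under pics/ and viewed, and the job is handed in when it is done.

```bash
ls; mkdir -p pics
cat > h.py <<'E'
import numpy as np,cv2
from rig import manip,eyes,recognise,regions_of,mark_of
def snap(n,name):
    p=eyes.get_image(n); cv2.imwrite(f'pics/{name}.png',cv2.cvtColor(p['frame'],cv2.COLOR_RGB2BGR)); return p
def ray(p,uv):
    K=np.array(p['K']);k1=p['k1'];R=cv2.Rodrigues(np.array(p['rvec'],float))[0];t=np.array(p['tvec'],float).ravel()
    q=cv2.undistortPoints(np.array([[uv]],float),K,np.array([k1,0,0,0,0.]))[0,0]
    return -R.T@t, R.T@np.array([q[0],q[1],1])
def atz(p,uv,z):
    o,d=ray(p,uv); return o+d*(z-o[2])/d[2]
def proj(p,X):
    return cv2.projectPoints(np.array(X,float).reshape(-1,1,3),np.array(p['rvec'],float),np.array(p['tvec'],float),np.array(p['K'],float),np.array([p['k1'],0,0,0,0.]))[0][:,0]
E
python3 - <<'E'
from h import *
print(manip.grip_point_offset,manip.get_state())
for n in('scene','top'):
    p=snap(n,n+'0'); print(n,p['K'],p['k1'],p['rvec'],p['tvec'])
    for t in ['port','slot_mouth','shutter_knob','holster','probe','swab_pot','drop_bottle','timer','slide_tube']:
        print(t,[(np.round(d['point'],1).tolist(),round(d['confidence'],2)) for d in mark_of(p,t)],[(np.round(d['bbox']).tolist(),round(d['confidence'],2)) for d in recognise(p,t)])
E
```

```text
pics
-0.0187 {'clock': 0.0, 'qpos': array([ 1.11601069e+00,  2.76608127e-01,  1.50618308e+00,  3.71306215e-06,
        1.36067019e+00, -1.20977531e-01]), 'qd': array([-0.00038605, -0.00039644, -0.00016165, -0.00163574,  0.00091357,
        0.00086198]), 'effort': array([ 1.50122396e-03, -4.16768146e+01, -2.45806074e+01,  1.51522968e-04,
        1.08590856e-02,  5.34134060e-06]), 'position': array([0.18814671, 0.54277332, 0.23041231]), 'ee_rot': array([ 4.44328455e-04,  8.14752377e-01,  5.79808323e-01, -8.21964271e-04]), 'contact_force': array([-0.05713569, -0.21502895,  0.54508395]), 'moment': array([ 0.04306606, -0.0338434 ,  0.01799254]), 'width': 0.08581416162796088}
scene [[519.21998541   0.         317.13681523]
 [  0.         519.21998541 197.37402326]
 [  0.           0.           1.        ]] -0.05024256085388397 [ 1.46696484 -1.76056219  0.97882963] [-0.18855151  0.39108325  0.53370435]
port [([272.0, 260.1], 0.75)] [([222.0, 208.0, 77.0, 92.0], 0.89)]
slot_mouth [([220.3, 249.2], 0.58)] [([216.0, 208.0, 83.0, 89.0], 0.56), ([363.0, 202.0, 22.0, 37.0], 0.18)]
shutter_knob [(
[... 1277 characters left out ...]
]
probe [([219.0, 386.1], 0.6), ([215.4, 318.4], 0.55), ([253.2, 351.1], 0.53), ([208.1, 361.1], 0.45)] [([311.0, 202.0, 17.0, 20.0], 0.64), ([357.0, 200.0, 7.0, 14.0], 0.62), ([344.0, 245.0, 19.0, 23.0], 0.53), ([384.0, 212.0, 12.0, 11.0], 0.43), ([390.0, 155.0, 19.0, 17.0], 0.16)]
swab_pot [([164.4, 295.0], 0.53)] [([287.0, 152.0, 17.0, 15.0], 0.82), ([238.0, 216.0, 26.0, 26.0], 0.75)]
drop_bottle [([159.6, 326.6], 0.53), ([168.7, 396.9], 0.23)] [([322.0, 150.0, 9.0, 15.0], 0.72), ([286.0, 151.0, 17.0, 18.0], 0.65)]
timer [([163.4, 362.9], 0.76)] [([352.0, 152.0, 27.0, 24.0], 0.65), ([350.0, 248.0, 14.0, 21.0], 0.41)]
slide_tube [([167.2, 397.0], 0.59)] [([388.0, 151.0, 23.0, 23.0], 0.51)]
```

View pics/scene0.png

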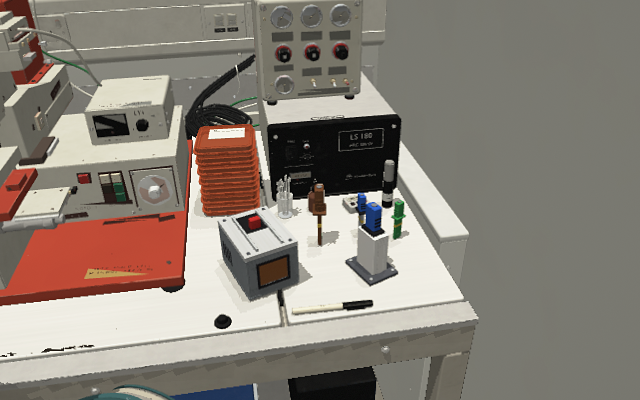

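View pics/top0.png

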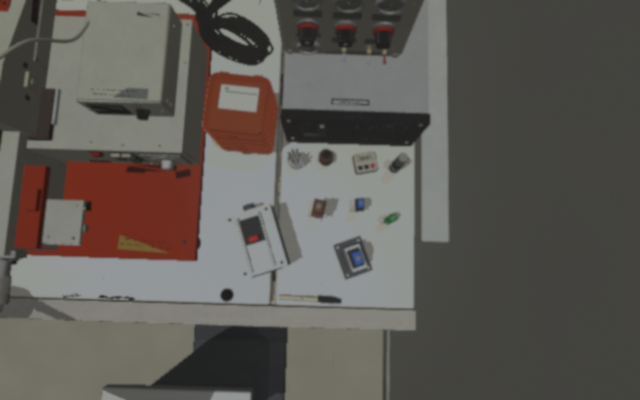

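Run:
```python
import cv2
a=cv2.imread('pics/scene0.png')[150:310,200:420]; b=cv2.imread('pics/top0.png')[140:300,190:420]
cv2.imwrite('pics/sc.png',cv2.resize(a,None,fx=3.6,fy=3.6,interpolation=2)); cv2.imwrite('pics/tc.png',cv2.resize(b,None,fx=3.4,fy=3.4,interpolation=2))
```

```text
(no output)
```

View pics/sc.png

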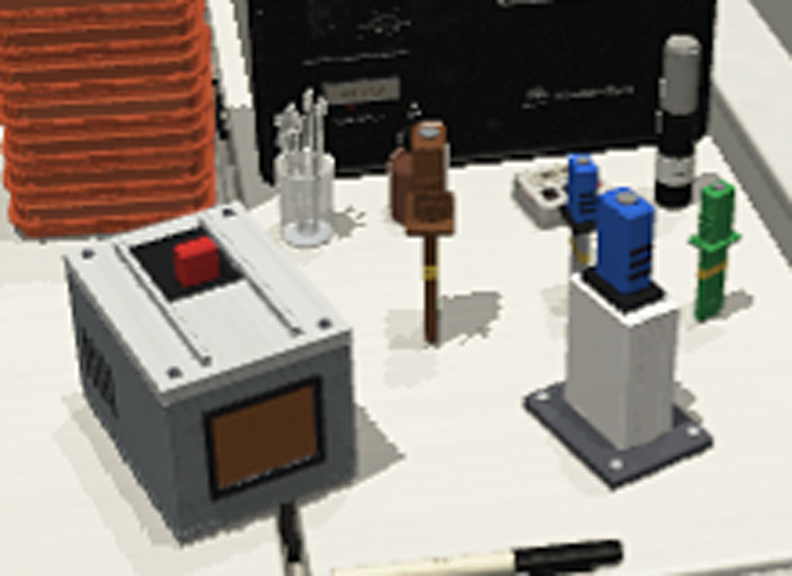

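View pics/tc.png

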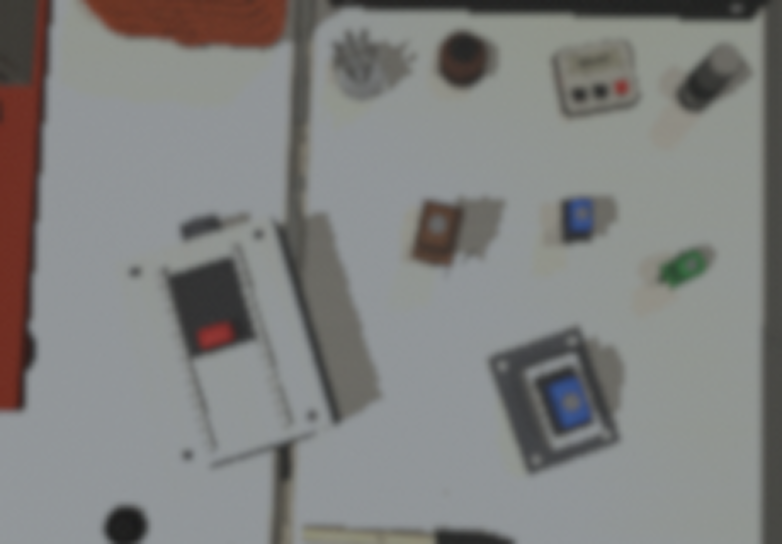

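The probe look-alikes in the scene picture are:
- brown at (319,210): excluded by colour
- green at (397,218): excluded by colour
- small blue standing at (361,208)
- larger blue in the white holster at (374,218)

The holstered blue one is the larger of the two left and is the one meant. The enlarged crop confirms it. The port is at about (258,250), and its red knob is at (254,223).

Next I'll fit the poses from silhouettes.

```bash
cat > fit.py <<'E'
from h import *
from scipy.optimize import minimize
def box(sx,sy,z0,z1,ox=0,oy=0): return np.array([[ox+a*sx/2,oy+b*sy/2,z] for a in(-1,1) for b in(-1,1) for z in(z0,z1)])
def T(X,q):
    c,s=np.cos(q[2]),np.sin(q[2]); return np.c_[c*X[:,0]-s*X[:,1]+q[0],s*X[:,0]+c*X[:,1]+q[1],X[:,2]]
def sil(p,boxes,q,S=4):
    m=np.zeros((400*S,640*S),np.uint8)
    for b in boxes:
        u=proj(p,T(b,q)); h=cv2.convexHull(((u+.5)*S).astype(np.float32)).astype(np.int32); cv2.fillConvexPoly(m,h,1)
    return cv2.resize(m.astype(np.float32),(640,400),interpolation=cv2.INTER_AREA)
def fit(views,boxes,q0):
    def f(q):
        e=0
        for p,m in views:
            s=sil(p,boxes,q); e+=np.abs(s-m).sum()/m.sum()
        return e
    best=None
    for dy in(-.2,0,.2):
        r=minimize(f,np.array(q0)+[0,0,dy],method='Nelder-Mead',options=dict(initial_simplex=np.array(q0)+[0,0,dy]+np.array([[0,0,0],[.01,0,0],[0,.01,0],[0,0,.15]]),xatol=1e-4,fatol=1e-4))
        if best is None or r.fun<best.fun: best=r
    return best.x,best.fun
PORT=[box(.13,.096,0,.095),box(.012,.02,.098,.118,-.01)]
HOL=[box(.05,.032,0,.086),box(.08,.064,0,.008)]
def masks(p,t): return [ (d['mask'],d['confidence'],d['bbox']) for d in regions_of(p,t)]
E
python3 - <<'E'
from fit import *
S=eyes.get_image('scene');P=eyes.get_image('top')
print(atz(P,(260,242),.0),atz(P,(254,236),.118),atz(P,(357,257),.138),atz(S,(254,223),.118))
V={}
for t in('port','holster','probe'):
    for n,p in(('s',S),('t',P)):
        for i,(m,c,b) in enumerate(masks(p,t)): print(t,n,i,np.round(b),round(c,2),m.sum()); V[t+n+str(i)]=m
np.savez('m.npz',**V)
im=np.hstack([S['frame'],]).copy()
im[V['ports0']]=im[V['ports0']]//2+[0,127,0]; im[V['holsters0']]=im[V['holsters0']]//2+[127,0,0]
cv2.imwrite('pics/ms.png',im[:,:,::-1])
q,e=fit([(S,V['ports0']),(P,V['portt0'])],PORT[:1],[*atz(P,(260,242),.095)[:2],0]); print(q,e)
for v,pp in(('s',S),('t',P)): print(fit([(pp,V['port'+v+'0'])],PORT[:1],q))
E
```

```text
[ 0.46722683 -0.16188466  0.        ] [ 0.4760352 -0.1659658  0.118    ] [ 0.44149512 -0.36597386  0.138     ] [ 0.4522782  -0.16434025  0.118     ]
port s 0 [219. 207.  81.  94.] 0.59 5499
port t 0 [347. 249.  18.  19.] 0.72 252
port t 1 [225. 206.  66.  69.] 0.69 3321
holster s 0 [346. 226.  49.  60.] 0.74 1628
holster t 0 [335. 237.  38.  41.] 0.77 823
probe s 0 [362. 203.  23.  33.] 0.82 498
probe s 1 [356. 189.  10.  35.] 0.73 226
probe s 2 [396. 199.   9.  36.] 0.58 334
probe s 3 [315. 185.  14.  60.] 0.57 406
probe t 0 [238. 215.  30.  30.] 0.74 543
probe t 1 [348. 245.  16.  23.] 0.55 264
probe t 2 [310. 204.  16.  18.] 0.55 229
probe t 3 [359. 201.   6.  13.] 0.54 109
probe t 4 [382. 209.  17.  15.] 0.49 120
[ 0.4759774  -0.1885795   0.83610162] 14.137414594861403
(array([ 0.4686019 , -0.16666254,  0.32850885]), np.float64(0.02869839970903801))
(array([ 0.52153281, -0.26965247,  0.90106547]), np.float64(13.162698412698413))
```

View pics/ms.png

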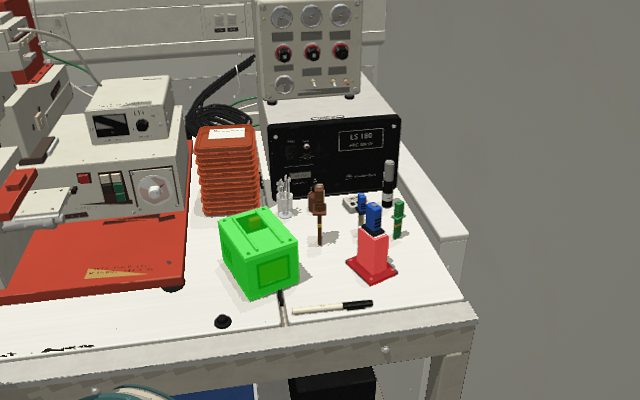

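The scene masks for port and holster are clean. In the top view the port is mask 1. I'll fit each thing using the correct mask.

Run:
```python
from fit import *
S=eyes.get_image('scene');P=eyes.get_image('top')
V=np.load('m.npz')
q0=[.4686,-.1667,.3285]
for nm,v in(('both',[(S,V['ports0']),(P,V['portt1'])]),('t',[(P,V['portt1'])])):
    print('port',nm,fit(v,PORT[:1],q0))
# blue grip / red knob colour masks
def col(p,kind,roi):
    hsv=cv2.cvtColor(p['frame'],cv2.COLOR_RGB2HSV); h,s,v=[hsv[...,i].astype(int) for i in range(3)]
    m=((h>100)&(h<130)&(s>110)) if kind=='b' else (((h<8)|(h>172))&(s>130))
    k=np.zeros_like(m);x,y,w,hh=roi;k[y:y+hh,x:x+w]=1; return m&k&(v>40)
GR=[box(.026,.018,.092,.138)]
gs=col(S,'b',(362,195,30,40)); gt=col(P,'b',(340,240,30,30)); print(gs.sum(),gt.sum())
h0=[.44,-.366,.3]
for nm,v in(('both',[(S,gs),(P,gt)]),('s',[(S,gs)]),('t',[(P,gt)])): print('grip',nm,fit(v,GR,h0))
hp=HOL
allS=V['holsters0']|V['probes0']; allT=V['holstert0']|V['probet1']
B=HOL+[box(.038,.026,.086,.092),GR[0]]
for nm,v in(('both',[(S,allS),(P,allT)]),('s',[(S,allS)]),('t',[(P,allT)])): print('hol',nm,fit(v,B,h0))
KN=[box(.012,.02,.098,.118)]
ks=col(S,'r',(240,210,30,30)); kt=col(P,'r',(240,225,25,25)); print(ks.sum(),kt.sum())
for nm,v in(('both',[(S,ks),(P,kt)]),('s',[(S,ks)]),('t',[(P,kt)])): print('knob',nm,fit(v,KN,[.463,-.165,.33]))
```

```text
port both (array([ 0.46807497, -0.16613047,  0.32798155]), np.float64(0.08352467139874163))
port t (array([ 0.46758134, -0.16530601,  0.33414203]), np.float64(0.05150933453778982))
413 92
grip both (array([ 0.43975024, -0.36661083,  0.23406256]), np.float64(1.107355050531635))
grip s (array([ 0.43937945, -0.36711097,  0.13947911]), np.float64(0.3347457627118644))
grip t (array([ 0.43908939, -0.36619242,  0.33324379]), np.float64(0.7554347826086957))
hol both (array([ 0.44021954, -0.36838563,  0.36051705]), np.float64(0.20928342517107057))
hol s (array([ 0.43647054, -0.36908199,  0.25606464]), np.float64(0.11853245531514581))
hol t (array([ 0.44083723, -0.36755728,  0.37077956]), np.float64(0.04590759849906191))
157 50
knob both (array([ 0.47191519, -0.16505285,  0.13337385]), np.float64(0.8593869426751592))
knob s (array([ 0.46999246, -0.16497988,  0.07445744]), np.float64(0.22810509554140126))
knob t (array([ 0.4728101 , -0.16205204,  0.12504244]), np.float64(0.58125))
```

Port is at about (0.468,-0.166), yaw 0.33. Holster is at about (0.440,-0.367), yaw about 0.35. Next: a helper that gives shifts in tool axes, and the machine's extent for the route.

```bash
cat >> h.py <<'E'
from scipy.spatial.transform import Rotation as Ro
def tool():
    s=manip.get_state(); w,x,y,z=s['ee_rot']; R=Ro.from_quat([x,y,z,w]).as_matrix(); return s,R
def delta(pos,yaw=None):
    s,R=tool(); d=R.T@(np.array(pos)-s['position'])*1000
    yw=np.arctan2(R[1,0],R[0,0]); o=f"shift mm {np.round(d,1).tolist()} yaw {yw:.3f}"
    if yaw is not None:
        t=-(yaw-yw); t=(t+np.pi/2)%np.pi-np.pi/2; o+=f" turn deg {np.degrees(t):.1f} (q6 {s['qpos'][5]:.2f})"
    print(o,'| pos',np.round(s['position'],4),'F',np.round(s['contact_force'],1),'w',round(s['width'],4),'t',round(s['clock'],2),'tilt',round(float(np.arccos(-R[2,2])),4))
E
python3 - <<'E'
from h import *
P=eyes.get_image('top')
for uv in[(60,258),(197,258),(197,170),(20,250),(40,200),(5,290)]: print(uv,*[np.round(atz(P,uv,z)[:2],3) for z in(0,.1,.25)])
delta([.2,.3,.3]); delta([.52,-.148,.2],.33)
E
```

```text
(60, 258) [0.418 0.279] [0.421 0.219] [0.426 0.129]
(197, 258) [ 0.428 -0.025] [ 0.43  -0.053] [ 0.433 -0.095]
(197, 170) [ 0.625 -0.011] [ 0.607 -0.041] [ 0.579 -0.085]
(20, 250) [0.433 0.37 ] [0.435 0.3  ] [0.437 0.196]
(40, 200) [0.546 0.338] [0.536 0.272] [0.52  0.173]
(5, 290) [0.345 0.392] [0.356 0.321] [0.372 0.213]
shift mm [-226.1, 90.7, -68.7] yaw 1.237 | pos [0.1884 0.5433 0.2313] F [ 0.4 -0.5  0.4] w 0.0851 t 2.45 tilt 0.0001
shift mm [-544.5, 539.8, 31.3] yaw 1.237 turn deg 52.0 (q6 -0.12) | pos [0.1884 0.5433 0.2313] F [ 0.4 -0.5  0.4] w 0.0851 t 2.45 tilt 0.0001
```

```bash
python3 -m inch '[[-1,-33,13,-10,0],[-1,-33,13,-10,0],[-1,-33,13,-10,0],[-1,-33,13,-10,0],[-1,-33,13,-10,0],[-1,-33,13,-10,0],[-1,-33,13,-10,0],[-1,-33,13,-10,0]]'; python3 -c "
from h import *
delta([.28,-.1,.3],-1.24+np.pi)"
```

```text
clock: 3.12
position: [0.2, 0.2548, 0.3093]
ee_rot: [0.001, 0.812, 0.584, -0.001]
contact_force: [1.8, -0.2, 1.4]
width: 0.0003
shift mm [-310.9, 188.8, 10.2] yaw 1.247 turn deg -37.5 (q6 -0.56) | pos [0.2    0.2548 0.3093] F [ 1.8 -0.2  1.4] w 0.0003 t 3.12 tilt 0.0032
```

```bash
python3 -m inch '[[-1,-31,19,1,0],[-1,-31,19,1,0],[-1,-31,19,1,0],[-1,-31,19,1,0],[-1,-31,19,1,0],[-1,-31,19,1,0],[-1,-31,19,1,0],[-1,-31,19,1,0],[-1,-31,19,1,0],[-1,-31,19,1,0]]'; python3 -m inch '[[-1,0,0,0,7.1],[-1,0,0,0,7.1],[-1,0,0,0,7.1],[-1,0,0,0,7.1],[-1,0,0,0,7.1],[-1,0,0,0,7.1],[-1,0,0,0,7.1],[-1,0,0,0,7.1],[-1,0,0,0,7.1],[-1,0,0,0,7.1],[-1,0,0,0,7.1],[-1,0,0,0,7.1],[-1,0,0,0,7.1],[-1,0,0,0,7.1],[-1,0,0,0,7.1],[-1,0,0,0,7.1],[-1,0,0,0,7.1],[-1,0,0,0,7.1],[-1,0,0,0,7.1],[-1,0,0,0,7.1]]' ; python3 -c "
from h import *
delta([.5106,-.1514,.17],-1.24)"
```

```text
clock: 3.95
position: [0.2798, -0.1118, 0.3065]
ee_rot: [0.008, 0.81, 0.587, 0.01]
contact_force: [1.1, 0.5, -0.8]
width: -0.0001
clock: 5.62
position: [0.2788, -0.1226, 0.3083]
ee_rot: [-0.005, 0.811, -0.585, 0.015]
contact_force: [-0.3, -0.1, -0.3]
width: -0.0001
shift mm [97.8, -207.4, 145.2] yaw -1.250 turn deg -0.6 (q6 0.59) | pos [ 0.2788 -0.1226  0.3083] F [-0.3 -0.1 -0.3] w -0.0001 t 5.62 tilt 0.0305
```

```bash
python3 -m inch '[[-1,0,0,0,0],[-1,0,0,0,0]]'; python3 -c "
from h import *
delta([.5106,-.1514,.17],-1.24);print(tool()[1])"; python3 -m inch '[[-1,9.5,-20,14,0],[-1,9.5,-20,14,0],[-1,9.5,-20,14,0],[-1,9.5,-20,14,0],[-1,9.5,-20,14,0],[-1,9.5,-20,14,0],[-1,9.5,-20,14,0],[-1,9.5,-20,14,0],[-1,9.5,-20,14,0],[-1,0,0,0,0],[-1,0,0,0,0]]' ; python3 -c "
from h import *
delta([.5106,-.1514,.17],-1.24);print(tool()[1])"
```

```text
clock: 5.78
position: [0.2786, -0.1225, 0.3085]
ee_rot: [-0.005, 0.811, -0.585, 0.015]
contact_force: [-0.2, 0.6, 0.2]
width: -0.0002
shift mm [98.0, -207.4, 145.6] yaw -1.250 turn deg -0.6 (q6 0.59) | pos [ 0.2786 -0.1225  0.3085] F [-0.2  0.6  0.2] w -0.0002 t 5.78 tilt 0.0312
[[ 0.31555409 -0.94844867  0.02950841]
 [-0.94872145 -0.31595553 -0.00998581]
 [ 0.01879437 -0.0248442  -0.99951465]]
clock: 6.7
position: [0.491, -0.1478, 0.1854]
ee_rot: [-0.003, 0.82, -0.572, 0.019]
contact_force: [0.3, 0.4, -0.1]
width: 0.0
shift mm [9.8, -16.7, 16.1] yaw -1.218 turn deg 1.3 (q6 0.79) | pos [ 0.491  -0.1478  0.1854] F [ 0.3  0.4 -0.1] w 0.0 t 6.7 tilt 0.0386
[[ 0.34566773 -0.93770509  0.03497124]
 [-0.93795534 -0.34637004 -0.01635784]
 [ 0.02745182 -0.02714709 -0.99925444]]
```

```bash
python3 -m inch '[[-1,5,-8,8,0.6],[-1,5,-8,10,0.6],[-1,0,0,10,0],[-1,0,0,12,0],[-1,0,0,12,0],[-1,0,0,12,0],[-1,0,0,8,0],[-1,0,0,6,0],[-1,0,0,0,0],[-1,0,0,0,0]]' ; python3 -c "
from h import *
delta([.5106,-.1514,.107],-1.24);print(tool()[1])
p=snap('scene','s1');a=p['frame'][140:310,190:420,::-1];cv2.imwrite('pics/s1c.png',cv2.resize(a,None,fx=3.4,fy=3.4,interpolation=2))"
```

```text
clock: 7.53
position: [0.5115, -0.154, 0.1031]
ee_rot: [-0.003, 0.815, -0.58, 0.02]
contact_force: [0.6, 0.4, 0.3]
width: 0.0002
shift mm [-2.6, -0.1, -4.0] yaw -1.237 turn deg 0.1 (q6 0.82) | pos [ 0.5115 -0.154   0.1031] F [0.6 0.4 0.3] w 0.0002 t 7.53 tilt 0.0399
[[ 0.32702933 -0.94433405  0.03584707]
 [-0.94459065 -0.32778306 -0.01751503]
 [ 0.0282901  -0.02813288 -0.99920379]]
```

View pics/s1c.png

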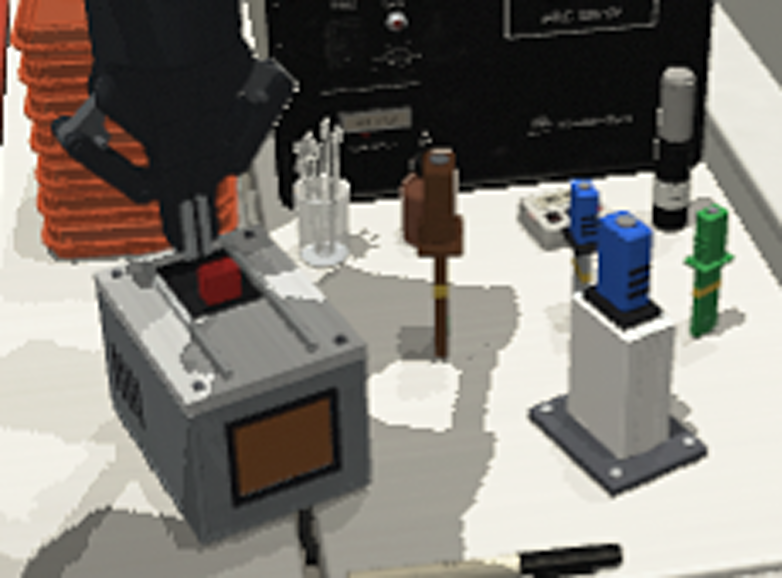

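The shut fingers are behind the knob (crop 218,280), between the rails. I'll raise a little, then push along port -x, which is tool +y.

```bash
python3 -m inch '[[-1,-1.5,0,-4,0],[-1,-1,0,-1,0],[-1,0,4,0,0],[-1,0,4,0,0],[-1,0,4,0,0],[-1,0,4,0,0],[-1,0,4,0,0],[-1,0,4,0,0],[-1,0,4,0,0],[-1,0,4,0,0],[-1,0,4,0,0],[-1,0,4,0,0]]' ; python3 -c "
from h import *
delta(np.array([.468,-.166,.107])-.023*np.array([np.cos(.33),np.sin(.33),0]),-1.24)"
```

```text
clock: 8.58
position: [0.4724, -0.1658, 0.1111]
ee_rot: [-0.006, 0.814, -0.58, 0.024]
contact_force: [1.2, 1.6, 0.8]
width: 0.0002
shift mm [-1.4, 27.4, 3.0] yaw -1.238 turn deg 0.1 (q6 0.76) | pos [ 0.4724 -0.1658  0.1111] F [1.2 1.6 0.8] w 0.0002 t 8.58 tilt 0.0499
```

```bash
python3 -m inch '[[-1,-1,3,3,0],[-1,0,3,2,0],[-1,0,3,0.5,0],[-1,0,3,0.5,0],[-1,0,3,0.5,0],[-1,0,3,0,0]]' ; python3 -c "
from h import *
delta(np.array([.468,-.166,.107])-.023*np.array([np.cos(.33),np.sin(.33),0]),-1.24); print(tool()[1])"
```

```text
clock: 9.08
position: [0.4547, -0.1723, 0.1038]
ee_rot: [-0.006, 0.814, -0.58, 0.026]
contact_force: [1.9, 0.8, 0.5]
width: 0.0002
shift mm [-1.5, 8.3, -3.6] yaw -1.239 turn deg 0.1 (q6 0.72) | pos [ 0.4547 -0.1723  0.1038] F [1.9 0.8 0.5] w 0.0002 t 9.08 tilt 0.0532
[[ 0.32590982 -0.94413831  0.04884308]
 [-0.94472325 -0.32719701 -0.02097844]
 [ 0.03578786 -0.03930611 -0.99858613]]
```

```bash
python3 -m inch '[[-1,0,3,-2,0],[-1,0,3,-1,0],[-1,0,2,0,0],[-1,0,2,0,0]]' ; python3 -c "
from h import *
delta(np.array([.468,-.166,.107])-.023*np.array([np.cos(.33),np.sin(.33),0]),-1.24)
p=snap('scene','s2');a=p['frame'][140:310,190:420,::-1];cv2.imwrite('pics/s2c.png',cv2.resize(a,None,fx=3.4,fy=3.4,interpolation=2))"
```

```text
clock: 9.42
position: [0.4533, -0.1731, 0.1062]
ee_rot: [-0.014, 0.812, -0.583, 0.032]
contact_force: [7.1, 3.3, -1.5]
width: 0.0005
shift mm [-1.9, 6.7, -1.3] yaw -1.247 turn deg -0.4 (q6 0.71) | pos [ 0.4533 -0.1731  0.1062] F [ 7.1  3.3 -1.5] w 0.0005 t 9.42 tilt 0.0702
```

View pics/s2c.png

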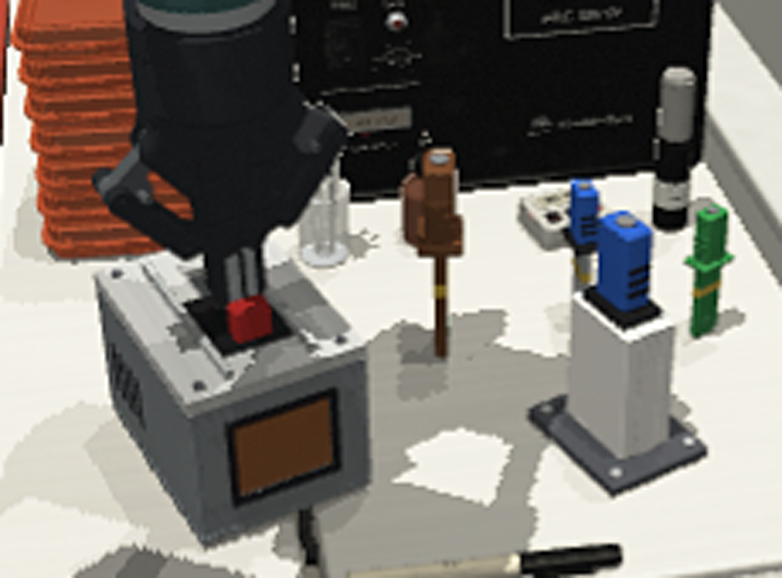

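```bash
python3 -m inch '[[-1,0,-3,0,0],[-1,0,-3,-5,0],[-1,0,0,-10,0],[-1,0,0,-12,0],[-1,0,0,-14,0],[-1,0,0,-14,0],[-1,0,0,-14,0],[-1,0,0,-14,0],[-1,0,0,0,0]]' ; python3 -c "
from h import *
delta([.4403,-.367,.2],-1.21); print(tool()[1])
p=snap('scene','s3');a=p['frame'][140:310,190:420,::-1];cv2.imwrite('pics/s3c.png',cv2.resize(a,None,fx=3.4,fy=3.4,interpolation=2))"
```

```text
clock: 10.22
position: [0.4463, -0.1695, 0.1917]
ee_rot: [-0.009, 0.813, -0.582, 0.024]
contact_force: [0.3, -0.2, 0.3]
width: 0.0003
shift mm [185.3, 68.9, -5.9] yaw -1.244 turn deg -1.9 (q6 0.72) | pos [ 0.4463 -0.1695  0.1917] F [ 0.3 -0.2  0.3] w 0.0003 t 10.22 tilt 0.0517
[[ 0.321228   -0.94568248  0.04997223]
 [-0.94656842 -0.32223003 -0.01326756]
 [ 0.02864945 -0.04304022 -0.99866248]]
```

View pics/s3c.png

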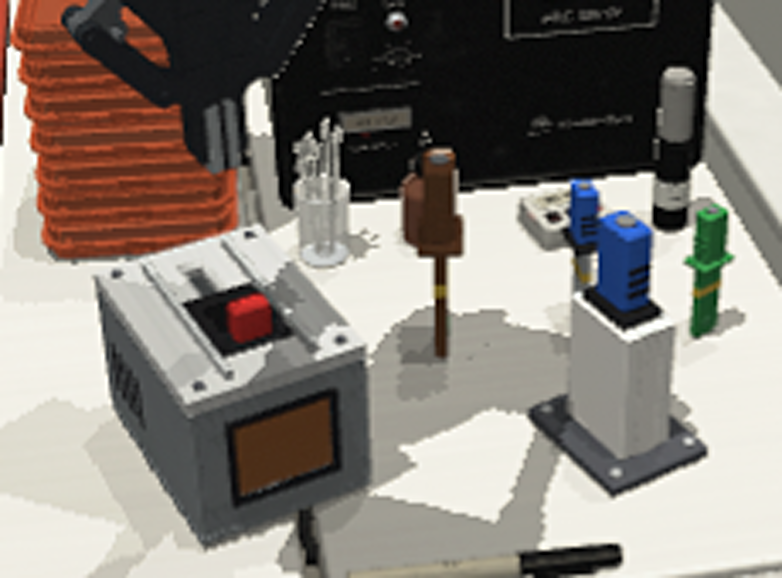

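Run:
```python
from fit import *
S=eyes.get_image('scene')
def col(p,roi):
    hsv=cv2.cvtColor(p['frame'],cv2.COLOR_RGB2HSV); h,s,v=[hsv[...,i].astype(int) for i in range(3)]
    m=(((h<8)|(h>172))&(s>130)); k=np.zeros_like(m);x,y,w,hh=roi;k[y:y+hh,x:x+w]=1; return m&k&(v>40)
ks=col(S,(250,220,30,30)); print(ks.sum())
q=[.468,-.166,.33]
from scipy.optimize import minimize_scalar
f=lambda x:np.abs(sil(S,[box(.012,.02,.098,.118,x)],q)-ks).sum()
xs=np.arange(-.06,.01,.001); print(xs[np.argmin([f(x) for x in xs])],min(f(x) for x in xs))
k0=cv2.imread('pics/scene0.png')[:,:,::-1]; ks=col({'frame':np.ascontiguousarray(k0)},(240,210,30,30)); print('before',xs[np.argmin([f(x) for x in xs])],f(.0),f(.004))
x=xs[np.argmin([f(x) for x in xs])]
S2=S['frame'].copy(); S2=cv2.resize(S2[200:290,210:310],None,fx=7,fy=7,interpolation=2)
def dr(X,c):
    u=((proj(S,T(X,q))-[210,200]+.5)*7).astype(int); cv2.polylines(S2,[u.reshape(-1,1,2)],True,c,1)
R=lambda a,b,w,z:np.array([[a,-w,z],[b,-w,z],[b,w,z],[a,w,z]])
dr(R(.015,.045,.005,.095),(0,255,0)); dr(R(-.065,.065,.048,.095),(0,255,255))
cv2.imwrite('pics/ov.png',S2[:,:,::-1])
```

```text
161
-0.033999999999999975 29.625
before 0.003000000000000058 52.1875 42.3125
```

View pics/ov.png

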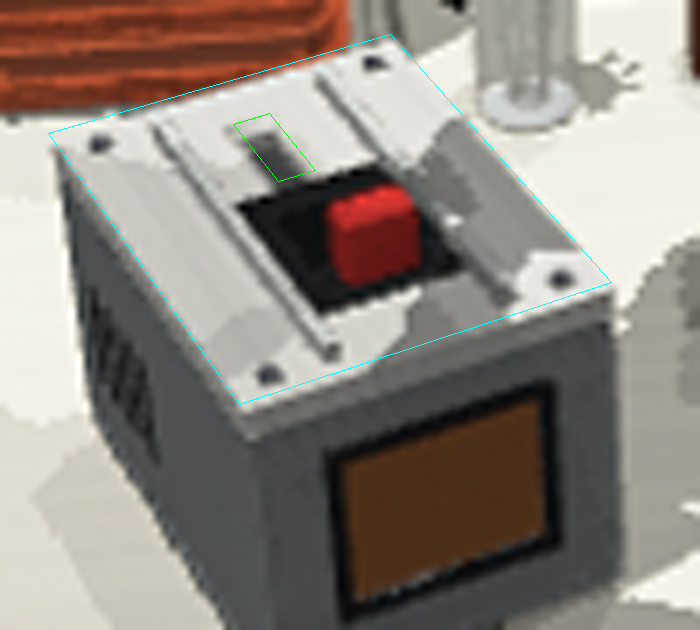

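Run:
```python
from fit import *
S=eyes.get_image('scene')
sc=[np.array(a)/7+[210,200]-.5 for a in[(101,144),(375,63),(562,278),(271,374)]]
W=[atz(S,u,.0955)[:2] for u in sc]; print(np.round(W,4))
c=np.mean(W,0); print('centre',c)
for a,b in((2,1),(3,0)): d=W[b]-W[a]; print('x len',np.hypot(*d),np.arctan2(d[1],d[0]))
for a,b in((1,0),(2,3)): d=W[b]-W[a]; print('y len',np.hypot(*d),np.arctan2(-d[0],d[1]))
s=atz(S,np.array([268,152])/7+[210,200]-.5,.093); print('slot guess',s)
P=snap('top','t3'); cv2.imwrite('pics/t3c.png',cv2.resize(P['frame'][195:285,195:295,::-1],None,fx=7,fy=7,interpolation=2))
```

```text
[[ 0.5056 -0.1127]
 [ 0.5307 -0.185 ]
 [ 0.4256 -0.221 ]
 [ 0.4007 -0.1495]]
centre [ 0.46562729 -0.16704232]
x len 0.1111134078331137 0.32984365215569295
x len 0.11122133297682861 0.33739539346850866
y len 0.07648027768806209 0.3341260012503005
y len 0.07564090482929191 0.3355584218313906
slot guess [ 0.49756071 -0.15458611  0.093     ]
```

View pics/t3c.png

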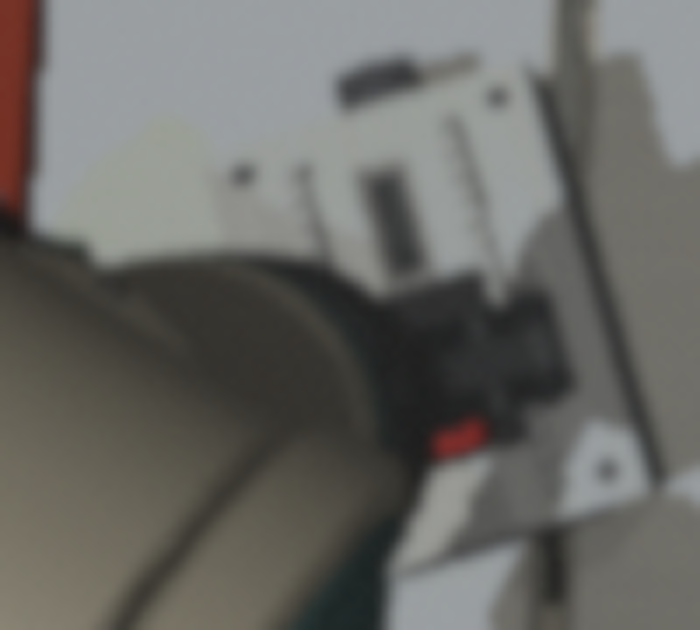

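The slot is fully uncovered, at about (394,222) in the top crop. I'll measure it from the top view too.

Run:
```python
from fit import *
P=eyes.get_image('top')
g=lambda a,z:atz(P,np.array(a)/7+[195,195]-.5,z)[:2]
a,b,c=g((243,175),.0955),g((497,97),.0955),g((607,470),.0955)
print('centre',(a+c)/2,'yaws',np.arctan2(*(b-c)[::-1]),np.arctan2(-(a-b)[0],(a-b)[1]),np.hypot(*(b-c)),np.hypot(*(a-b)))
print('slot',g((394,222),.095), 'pred', (a+c)/2+.03*np.array([np.cos(.334),np.sin(.334)]))
# knob in port frame
S=eyes.get_image('scene')
hsv=cv2.cvtColor(S['frame'],cv2.COLOR_RGB2HSV); h,s,v=[hsv[...,i].astype(int) for i in range(3)]
m=(((h<8)|(h>172))&(s>130))&(v>40); k=np.zeros_like(m);k[220:250,250:280]=1;m&=k
q=[.4656,-.167,.334]; xs=np.arange(-.06,.01,.0005); e=[np.abs(sil(S,[box(.012,.02,.098,.118,x)],q)-m).sum() for x in xs]; print('knob x',xs[np.argmin(e)],min(e))
# holster screws: view crops
cv2.imwrite('pics/hs.png',cv2.resize(S['frame'][195:295,340:405,::-1],None,fx=6,fy=6,interpolation=2))
cv2.imwrite('pics/ht.png',cv2.resize(P['frame'][230:285,325:380,::-1],None,fx=9,fy=9,interpolation=2))
```

```text
centre [ 0.46801428 -0.16506964] yaws 0.3309324535736221 0.3315244445329978 0.11147711121743578 0.0760094791199047
slot [ 0.49621143 -0.1549988 ] pred [ 0.49635644 -0.15523491]
knob x -0.03149999999999997 29.625
```

View pics/hs.png

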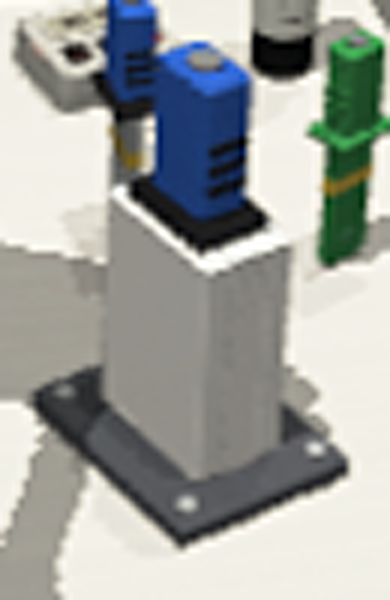

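View pics/ht.png

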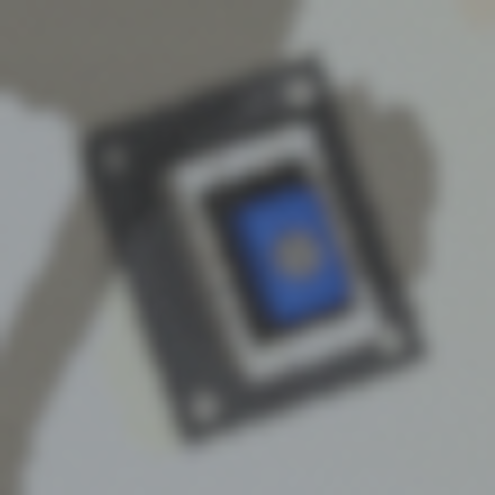

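Run:
```python
from fit import *
P=eyes.get_image('top');S=eyes.get_image('scene')
g=lambda a,z:atz(P,np.array(a)/9+[325,230]-.5,z)[:2]
W=[g(a,.009) for a in((115,158),(302,92),(388,338),(204,405))]
print('top ctr',np.mean(W,0),'yaw',np.arctan2(*(W[1]-W[2])[::-1]),np.arctan2(*(W[0]-W[3])[::-1]),np.arctan2(*((W[0]-W[1])*[-1,1])),'button',g((297,256),.1385))
g=lambda a,z:atz(S,np.array(a)/6+[340,195]-.5,z)[:2]
a,b,c=[g(x,.009) for x in((67,390),(187,503),(316,448))]
print('scene ctr',(a+c)/2,np.arctan2(*(a-b)[::-1]),np.arctan2(*((b-c)*[-1,1])),'button',g((207,58),.1385))
```

```text
top ctr [ 0.44025249 -0.36748228] yaw 0.3580355986232505 0.37375547554358435 0.3656482365193187 button [ 0.43975383 -0.36691195]
scene ctr [ 0.43875286 -0.3696716 ] 0.3640247144012118 0.36782254522928315 button [ 0.43982206 -0.36927741]
```

```bash
python3 -m inch '[[1,15,5,-1,-1],[1,15,6,-1,-1],[1,15,6,-1,0],[1,15,6,-1,0],[1,15,6,-1,0],[1,15,6,-1,0],[1,15,6,-1,0],[1,15,6,-1,0],[1,15,6,-1,0],[1,15,6,-1,0],[1,12,5,0,0],[1,6,3,0,0],[1,0,0,0,0]]'; python3 -c "
from h import *
delta([.4395,-.3683,.19],-1.205); print(tool()[1])"
```

```text
clock: 11.7
position: [0.4386, -0.3567, 0.1925]
ee_rot: [-0.01, 0.824, -0.566, 0.015]
contact_force: [-0.1, 0.4, -0.4]
width: 0.0855
shift mm [11.1, 3.4, 2.5] yaw -1.204 turn deg 0.1 (q6 0.37) | pos [ 0.4386 -0.3567  0.1925] F [-0.1  0.4 -0.4] w 0.0855 t 11.7 tilt 0.0349
[[ 3.58724096e-01 -9.32791258e-01  3.48925873e-02]
 [-9.33348384e-01 -3.58970809e-01 -8.67730681e-04]
 [ 1.33348319e-02 -3.22556640e-02 -9.99390692e-01]]
```

```bash
python3 -m inch '[[1,5,2,0,0],[1,5,1.5,0,0],[1,0,1,6,0],[1,0,0.5,10,0],[1,0,0.5,10,0],[1,0,0.5,10,0],[1,0,0,6,0],[1,0,0,0,0]]'; python3 -c "
from h import *
delta([.4395,-.3683,.101],-1.205); print(tool()[1])"
```

```text
clock: 12.37
position: [0.4372, -0.3652, 0.1451]
ee_rot: [-0.011, 0.825, -0.565, 0.013]
contact_force: [-1.5, 0.7, -0.4]
width: 0.0856
shift mm [3.3, 0.4, 44.2] yaw -1.202 turn deg 0.2 (q6 0.35) | pos [ 0.4372 -0.3652  0.1451] F [-1.5  0.7 -0.4] w 0.0856 t 12.37 tilt 0.0332
[[ 0.36057248 -0.9321488   0.03295617]
 [-0.93269411 -0.36064808  0.00382795]
 [ 0.00831736 -0.03211828 -0.99944947]]
```

```bash
python3 -m inch '[[1,3,0.5,6,0.2],[1,0.5,0,8,0],[1,0,0,8,0],[1,0,0,8,0],[1,0,0,8,0],[1,0,0,5,0],[1,0,0,0,0],[1,0,0,0,0]]'; python3 -c "
from h import *
delta([.4395,-.3683,.101],-1.205); print(tool()[1])
p=snap('scene','s4');a=p['frame'][140:310,250:480,::-1];cv2.imwrite('pics/s4c.png',cv2.resize(a,None,fx=3.4,fy=3.4,interpolation=2))"
```

```text
clock: 13.03
position: [0.4396, -0.3677, 0.0965]
ee_rot: [-0.011, 0.824, -0.567, 0.012]
contact_force: [-0.7, -0.2, 0.8]
width: 0.0853
shift mm [0.5, 0.1, -4.5] yaw -1.205 turn deg 0.0 (q6 0.35) | pos [ 0.4396 -0.3677  0.0965] F [-0.7 -0.2  0.8] w 0.0853 t 13.03 tilt 0.0323
[[ 0.35778969 -0.93325843  0.03186284]
 [-0.93378026 -0.3578068   0.00535856]
 [ 0.00639982 -0.03167013 -0.99947789]]
```

View pics/s4c.png

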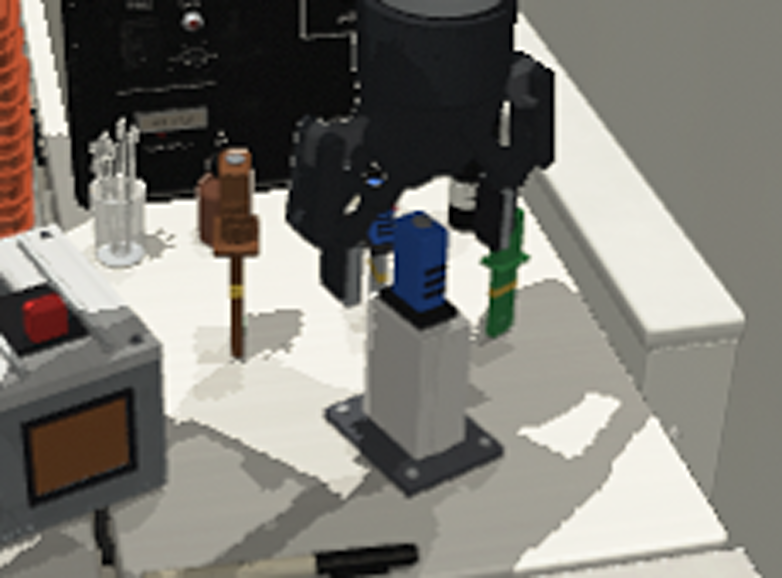

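```bash
python3 -m inch '[[1,0.5,0,-4,0],[-1,0,0,0,0],[-1,0,0,0,0],[-1,0,0,0,0],[-1,0,0,0,0],[-1,0,0,0,0],[-1,0,0,0,0],[-1,0,0,0,0],[-1,0,0,0,0],[-1,0,0,0,0],[-1,0,0,0,0]]' 40; python3 -c "
from h import *
delta([.4395,-.3683,.101],-1.205); print(tool()[1])"
```

```text
clock: 14.0
position: [0.4406, -0.3693, 0.1035]
ee_rot: [-0.011, 0.824, -0.567, 0.014]
contact_force: [0.5, -0.4, 0.5]
width: 0.0177
shift mm [-1.4, 0.7, 2.5] yaw -1.205 turn deg 0.0 (q6 0.35) | pos [ 0.4406 -0.3693  0.1035] F [ 0.5 -0.4  0.5] w 0.0177 t 14.0 tilt 0.0351
[[ 0.35771981 -0.93317244  0.03501059]
 [-0.93376838 -0.35787217  0.00202798]
 [ 0.01063686 -0.03341724 -0.99938488]]
```

```bash
python3 -m inch '[[-1,0,-0.1,-3,0],[-1,0,-0.2,-5,0],[-1,0.1,-0.2,-7,0],[-1,0.1,-0.3,-8,0],[-1,0.1,-0.3,-8,0],[-1,0,0,0,0]]'; python3 -c "
from h import *
delta([.4406,-.3693,.2185],-1.205); print(tool()[1])"
```

```text
clock: 14.5
position: [0.4403, -0.3691, 0.137]
ee_rot: [-0.011, 0.824, -0.567, 0.013]
contact_force: [0.2, -0.5, -0.2]
width: 0.0176
shift mm [1.1, -2.8, -81.5] yaw -1.205 turn deg 0.0 (q6 0.36) | pos [ 0.4403 -0.3691  0.137 ] F [ 0.2 -0.5 -0.2] w 0.0176 t 14.5 tilt 0.0341
[[ 0.35771818 -0.93321328  0.03392166]
 [-0.93378266 -0.35782831  0.0029746 ]
 [ 0.0093622  -0.03273952 -0.99942007]]
```

```bash
python3 -m inch '[[-1,0.1,-0.3,-8,0],[-1,0.1,-0.3,-8,0],[-1,0.1,-0.3,-8,0],[-1,0.1,-0.3,-8,0],[-1,0.1,-0.3,-8,0],[-1,0.1,-0.3,-8,0],[-1,0.1,-0.3,-8,0],[-1,0.1,-0.3,-8,0],[-1,0.1,-0.3,-8,0],[-1,0,0,-4,0],[-1,0,0,0,0],[-1,0,0,0,0],[-1,0,0,0,0]]'; python3 -c "
from h import *
delta([.4406,-.3693,.2185],-1.205); print(tool()[1])
p=snap('scene','s5');a=p['frame'][120:310,220:450,::-1];cv2.imwrite('pics/s5c.png',cv2.resize(a,None,fx=3.1,fy=3.1,interpolation=2))"
```

```text
clock: 15.58
position: [0.4409, -0.3693, 0.2236]
ee_rot: [-0.01, 0.824, -0.566, 0.015]
contact_force: [-0.7, -0.2, -1.4]
width: 0.0173
shift mm [-0.2, 0.4, 5.1] yaw -1.205 turn deg 0.0 (q6 0.36) | pos [ 0.4409 -0.3693  0.2236] F [-0.7 -0.2 -1.4] w 0.0173 t 15.58 tilt 0.0362
[[ 3.57784098e-01 -9.33104240e-01  3.61526791e-02]
 [-9.33721992e-01 -3.57998471e-01  5.80573202e-04]
 [ 1.24008685e-02 -3.39642714e-02 -9.99346110e-01]]
```

View pics/s5c.png

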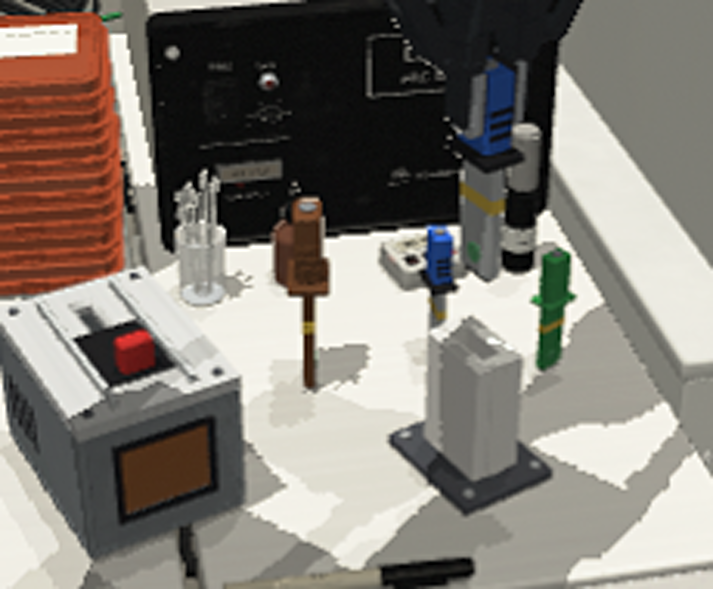

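The probe is drawn out clear of the holster and upright, tip at crop (480,275). Now across to above the slot.

```bash
python3 -c "
from h import *
delta([.4962,-.1569,.222],-1.239)"; python3 -m inch '[[-1,-6,-4,0,0.5],[-1,-10,-7,0,0.5],[-1,-14,-10,0,0.5],[-1,-15,-11,0,0.4],[-1,-15,-11,0,0],[-1,-15,-11,0,0],[-1,-15,-11,0,0],[-1,-15,-11,0,0],[-1,-15,-11,0,0],[-1,-12,-9,0,0],[-1,-8,-6,0,0],[-1,-4,-3,0,0],[-1,0,0,0,0],[-1,0,0,0,0]]'; python3 -c "
from h import *
delta([.4962,-.1569,.222],-1.239); print(tool()[1])"
```

```text
shift mm [-178.5, -127.7, 3.6] yaw -1.205 turn deg 1.9 (q6 0.36) | pos [ 0.4408 -0.3693  0.2234] F [ 0.3  0.2 -1.2] w 0.0177 t 15.63 tilt 0.0359
clock: 16.8
position: [0.4912, -0.1839, 0.2187]
ee_rot: [-0.012, 0.812, -0.583, 0.006]
contact_force: [-0.3, -1.5, -1.9]
width: 0.0177
shift mm [-24.0, -13.4, -2.8] yaw -1.246 turn deg -0.4 (q6 0.73) | pos [ 0.4912 -0.1839  0.2187] F [-0.3 -1.5 -1.9] w 0.0177 t 16.8 tilt 0.0273
[[ 0.31905564 -0.94742323  0.02434593]
 [-0.94772803 -0.31884243  0.01229155]
 [-0.00388279 -0.02699501 -0.99962803]]
```

```bash
python3 -m inch '[[-1,-6,-4,-1,-0.2],[-1,-6,-4,-1,-0.2],[-1,-5,-3,0,0],[-1,-3,-2,0,0],[-1,-2,-1,0,0],[-1,0,0,0,0],[-1,0,0,0,0]]'; python3 -c "
from h import *
delta([.4962,-.1569,.222],-1.239); print(tool()[1])"
```

```text
clock: 17.38
position: [0.4976, -0.1585, 0.2212]
ee_rot: [-0.012, 0.813, -0.582, 0.007]
contact_force: [-0.3, -0.3, -1.3]
width: 0.0174
shift mm [-2.0, 0.7, -0.8] yaw -1.242 turn deg -0.2 (q6 0.78) | pos [ 0.4976 -0.1585  0.2212] F [-0.3 -0.3 -1.3] w 0.0174 t 17.38 tilt 0.0265
[[ 0.32295893 -0.9461088   0.02399295]
 [-0.9464087  -0.32277743  0.01119405]
 [-0.00284641 -0.02632235 -0.99964945]]
```

```bash
python3 -m inch '[[-1,-0.6,0.1,4,0],[-1,0,-0.1,6,0],[-1,0,-0.1,5,0],[-1,0,0,3,0],[-1,0,0,0,0],[-1,0,0,0,0]]'
python3 - <<'E'
from h import *
delta([.4972,-.1578,.200],-1.239); print(tool()[1][:,2])
p=snap('scene','s6');cv2.imwrite('pics/s6c.png',cv2.resize(p['frame'][160:260,210:310,::-1],None,fx=6,fy=6,interpolation=2))
p=snap('top','t6');cv2.imwrite('pics/t6c.png',cv2.resize(p['frame'][180:280,200:300,::-1],None,fx=6,fy=6,interpolation=2))
E
```

```text
clock: 17.88
position: [0.4972, -0.1582, 0.2005]
ee_rot: [-0.011, 0.813, -0.582, 0.006]
contact_force: [0.8, -0.1, -1.6]
width: 0.0179
shift mm [-0.4, -0.1, 0.5] yaw -1.243 turn deg -0.2 (q6 0.78) | pos [ 0.4972 -0.1582  0.2005] F [ 0.8 -0.1 -1.6] w 0.0179 t 17.88 tilt 0.025
[ 0.02237765  0.01115672 -0.99968734]
```

View pics/s6c.png

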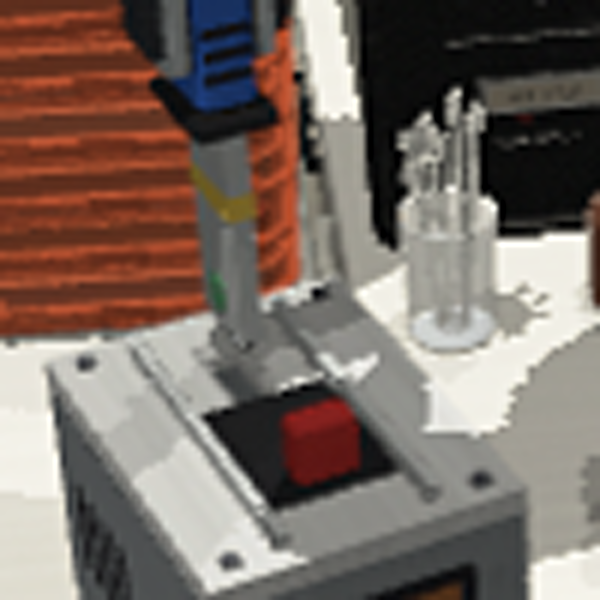

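View pics/t6c.png

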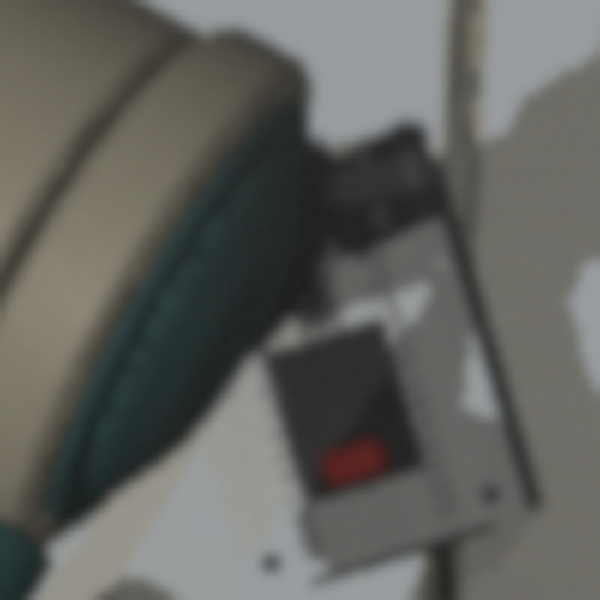

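Run:
```python
from fit import *
S=eyes.get_image('scene'); s=manip.get_state(); z=s['position'][2]-.0925
I=cv2.resize(S['frame'][160:260,210:310],None,fx=6,fy=6,interpolation=2)
def dr(X,c,q,poly=True):
    u=((proj(S,T(np.array(X,float),q))-[210,160]+.5)*6).astype(int)
    cv2.polylines(I,[cv2.convexHull(u)] if not poly else [u.reshape(-1,1,2)],True,c,1)
q=[.4939,-.1572,.334]
dr(box(.028,.008,z,z+.075),(0,255,0),q,False); dr(box(.038,.026,z+.075,z+.081),(0,255,255),q,False); dr(box(.028,.008,z+.046,z+.054),(255,0,255),q,False)
dr([[a*.015,b*.005,.095] for a,b in((1,1),(1,-1),(-1,-1),(-1,1))],(255,0,0),q)
cv2.imwrite('pics/ov2.png',I[:,:,::-1])
```

```text
(no output)
```

View pics/ov2.png

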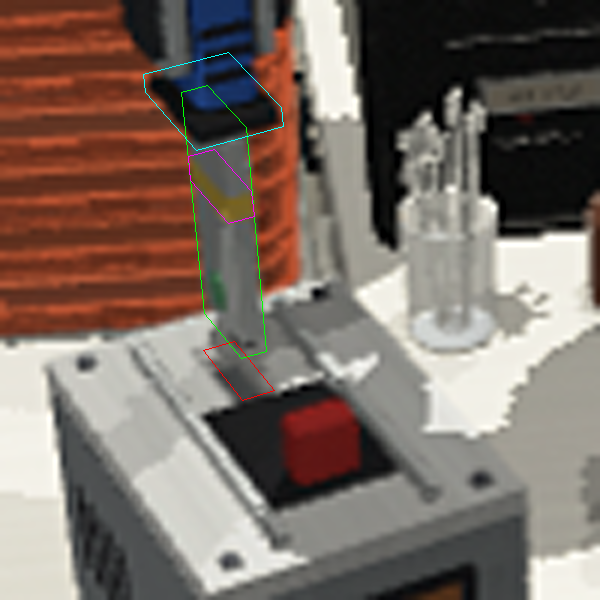

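```bash
python3 -m inch '[[-1,-0.2,0.1,3,0],[-1,-0.2,0.1,3,0],[-1,0,0.1,3,0],[-1,0,0.1,3,0],[-1,0,0,2,0],[-1,0,0,0,0]]'
python3 - <<'E'
from h import *
delta([.4972,-.1578,.1375],-1.239); print(tool()[1][:,2])
p=snap('scene','s7');cv2.imwrite('pics/s7c.png',cv2.resize(p['frame'][160:260,210:310,::-1],None,fx=6,fy=6,interpolation=2))
E
```

```text
clock: 18.53
position: [0.4978, -0.1581, 0.1863]
ee_rot: [-0.011, 0.813, -0.582, 0.007]
contact_force: [0.2, 0.9, -1.1]
width: 0.0173
shift mm [-0.4, 1.8, 48.7] yaw -1.243 turn deg -0.2 (q6 0.78) | pos [ 0.4978 -0.1581  0.1863] F [ 0.2  0.9 -1.1] w 0.0173 t 18.53 tilt 0.0268
[ 0.02480914  0.01006378 -0.99964155]
```

View pics/s7c.png

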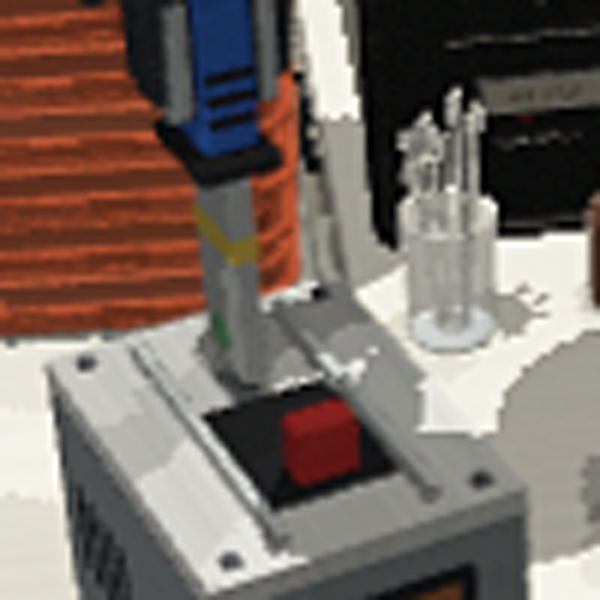

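```bash
python3 -m inch '[[-1,-0.2,0.3,2,0],[-1,0,0.2,2,0],[-1,0,0.1,2,0],[-1,0,0.1,2,0],[-1,0,0,0,0]]'
python3 - <<'E'
from h import *
delta([.4972,-.1578,.1375],-1.239); print(tool()[1][:,2], manip.get_state()['moment'])
E
```

```text
clock: 19.0
position: [0.4975, -0.1581, 0.1778]
ee_rot: [-0.011, 0.813, -0.582, 0.008]
contact_force: [-0.0, -0.0, -1.2]
width: 0.0173
shift mm [-0.4, 1.2, 40.3] yaw -1.243 turn deg -0.2 (q6 0.78) | pos [ 0.4975 -0.1581  0.1778] F [-0.  -0.  -1.2] w 0.0173 t 19.0 tilt 0.0273
[ 0.02545378  0.00977545 -0.9996282 ] [-0.01872352 -0.02889915  0.02814086]
```

No contact force, and the tip is now about 9 mm into the slot. Continuing.

```bash
python3 -m inch '[[-1,-0.2,0.1,3,0],[-1,0,0.1,3,0],[-1,0,0.1,3,0],[-1,0,0.1,3,0],[-1,0,0.1,2,0],[-1,0,0,0,0]]'
python3 - <<'E'
from h import *
delta([.4972,-.1578,.1375],-1.239); print(tool()[1][:,2], manip.get_state()['moment'])
p=snap('scene','s8');cv2.imwrite('pics/s8c.png',cv2.resize(p['frame'][160:260,210:310,::-1],None,fx=6,fy=6,interpolation=2))
E
```

```text
clock: 19.5
position: [0.4972, -0.1579, 0.1622]
ee_rot: [-0.011, 0.813, -0.582, 0.007]
contact_force: [0.5, 0.7, -0.6]
width: 0.0176
shift mm [-0.1, 0.6, 24.7] yaw -1.243 turn deg -0.2 (q6 0.78) | pos [ 0.4972 -0.1579  0.1622] F [ 0.5  0.7 -0.6] w 0.0176 t 19.5 tilt 0.0271
[ 0.0252822   0.00986516 -0.99963168] [-0.0004195   0.03458247 -0.02813591]
```

View pics/s8c.png

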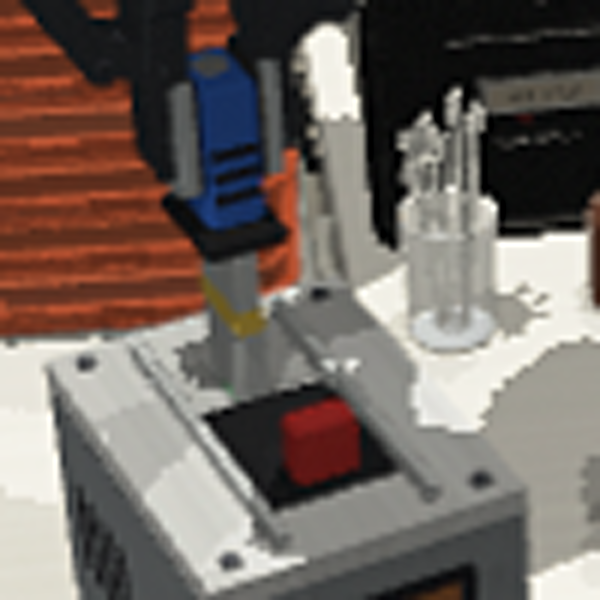

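The blade is going into the slot with force below 1.2 N. The band is at crop (235,305), still above the lid.

```bash
python3 -m inch '[[-1,0,0.1,3,0],[-1,0,0.1,3,0],[-1,0,0.1,3,0],[-1,0,0.1,3,0],[-1,0,0.1,3,0],[-1,0,0,0,0]]'
python3 - <<'E'
from h import *
delta([.4972,-.1578,.1375],-1.239); print(tool()[1][:,2], manip.get_state()['moment'])
E
```

```text
clock: 20.05
position: [0.4973, -0.1579, 0.146]
ee_rot: [-0.012, 0.813, -0.582, 0.008]
contact_force: [-0.4, -0.2, -1.2]
width: 0.0173
shift mm [-0.1, 0.3, 8.5] yaw -1.243 turn deg -0.2 (q6 0.78) | pos [ 0.4973 -0.1579  0.146 ] F [-0.4 -0.2 -1.2] w 0.0173 t 20.05 tilt 0.0277
[ 0.02586408  0.00983782 -0.99961706] [-0.01109857  0.00807548 -0.00537071]
```

```bash
python3 -m inch '[[-1,0,0.1,3,0],[-1,0,0.1,2,0],[-1,0,0,2,0],[-1,0,0,0.7,0],[-1,0,0,0,0],[-1,0,0,0,0],[-1,0,0,0,0]]'
python3 - <<'E'
from fit import *
delta([.4972,-.1578,.1375],-1.239); s,R=tool(); print(R[:,2], s['moment'],s['qd'])
S=snap('scene','s9'); z=s['position'][2]-.0925
I=cv2.resize(S['frame'][160:260,210:310],None,fx=6,fy=6,interpolation=2)
def dr(X,c,q):
    u=((proj(S,T(np.array(X,float),q))-[210,160]+.5)*6).astype(int); cv2.polylines(I,[cv2.convexHull(u)],True,c,1)
J=I.copy()
q=[.4939,-.1572,.334]
dr(box(.038,.026,z+.075,z+.081),(0,255,255),q); dr(box(.028,.008,z+.0499,z+.0501),(255,0,255),q); 
cv2.imwrite('pics/s9c.png',np.hstack([J,I])[150:450,:,::-1][:, :1200].copy() if 0 else cv2.resize(np.hstack([J[:,100:450],I[:,100:450]])[:,:,::-1],None,fx=1.1,fy=1))
E
```

```text
clock: 20.63
position: [0.4975, -0.1581, 0.1373]
ee_rot: [-0.011, 0.813, -0.582, 0.008]
contact_force: [0.1, -0.2, -0.8]
width: 0.0178
shift mm [-0.4, 0.2, -0.2] yaw -1.243 turn deg -0.2 (q6 0.78) | pos [ 0.4975 -0.1581  0.1373] F [ 0.1 -0.2 -0.8] w 0.0178 t 20.63 tilt 0.0276
[ 0.02587834  0.00964113 -0.99961861] [-0.0443153   0.05552883 -0.00838221] [-0.00074502  0.00036623 -0.00183186 -0.00121673  0.00050797 -0.0013251 ]
```

View pics/s9c.png

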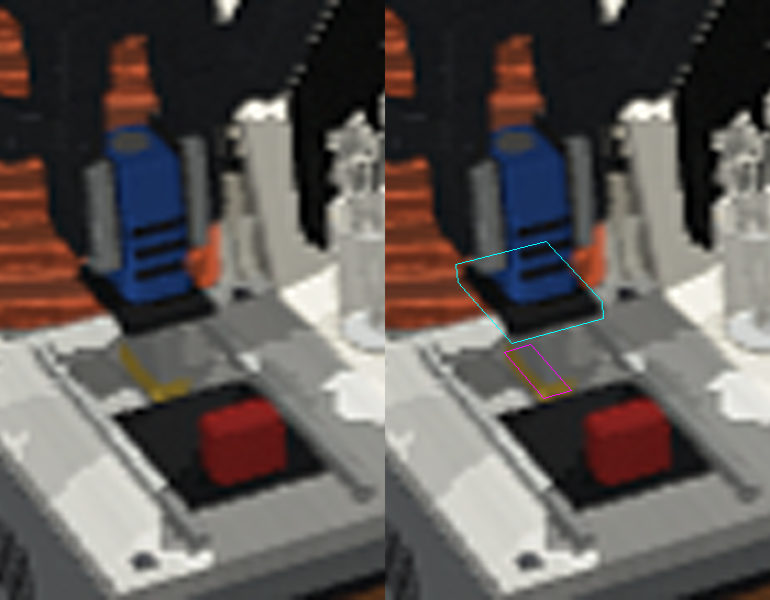

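The top half of the band shows above the lid, as it should. Force is about 1 N, which is just the probe's weight, and the arm is still. The shutter is open. Handing in.

```bash
python3 -c "
from h import *
print(manip.sign_off()); delta([.4972,-.1578,.1375],-1.239)"
```

```text
the job is handed in; nothing more can be done
None
the job is handed in; nothing more can be done
```

The shutter is open, and I handed the job in with the probe held in the port's slot at band height. No verdict came back. The last line of that script, a pose printout after hand-in, was refused; it moved nothing.

- **Shutter:** I pushed the knob along the port's -x until the force rose to about 8 N against the stop. The pictures then showed the slot uncovered. I measured about 35–37 mm of knob travel, which with the shutter's estimated starting position of about 8 mm open puts it near 45 mm. I did not read the 38 mm mark directly.
- **Probe:** I gripped the larger blue probe by its grip, lifted it straight out of the holster and carried it to the slot. I took the distance from holster to slot from both cameras; they agreed to about 1 mm, although their absolute positions differed by 2–3 mm.
- **Last checks, at 20.6 s:**
  - The tool stood within 0.4 mm of its target and its joints were almost still.
  - The outside force was about 1 N, which matches the probe's own weight, so the blade was not pressing on the slot.
  - The finger opening was 17.8 mm, so the grip was holding.
  - The picture showed the upper half of the yellow band above the lid and the collar clear of it.
- **Not perfect:** the tool picked up a tilt during the moves that I could not command away, about 0.03 rad at the end. By my estimate the probe tilted only about 0.01 rad after I gripped it, within the 0.1 rad limit. I did not measure the probe's upright angle separately at the end.
- **Bystanders:** I saw none of them moved in the pictures, but took no final position measurement.

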